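Stir the tumbling beads out of the key cups

ROBOT

A 7-joint arm with a two-finger parallel gripper is mounted at the origin on the work surface. World frame = base frame: x ahead of the robot, y to its left, z up, the work surface at z = 0. Lengths are in mm, angles in rad, forces in N, time in s.
With the tool pointing down it reaches from about 400 to 850 mm from the base axis. Payload 4.5 kg.
Tool frame: the origin (TCP) lies midway between the tips of the shut fingers; the grasp point (between the pads) lies 19 mm behind it; z points along the fingers, y is the direction in which the jaws open and shut (so a half turn about z gives the same grasp; the last joint's range is limited). The gripper opens to 85 mm and grips with 20 to 120 N. Pads are 22 mm wide; open, the fingers measure 114 mm over their backs; the gripper's body (76 mm by 85 mm) begins 54 mm behind the grasp point. The pads swing forward as they close: fully open they stand 13 mm farther back than shut.
Start: joints at [-1.139, 0.689, -0.195, 1.565, 0.157, 0.902, -0.215], TCP at [242.103, 576.23, 231.317] pointing down, gripper open.
Joint ranges: [-3.01, 3.01], [-0.46, 2.08], [-1.47, 1.51], [0.13, 2.56], [-1, 4.14], [0.04, 2.09], [-2.66, 2.66]. Speed limits (rad/s): [2.57, 2.57, 3.14, 3.14, 3.14, 3.14, 3.14].

INTERFACE

Orientations are given as a 3x3 rotation matrix whose columns are the frame's x, y, z axes.
In Python, from cell import * gives the robot as it stands.
- The arm moves only by the tool jog_arm, never from a script. Its argument "series" is a list of rows, each an object with "turn": the turn, a rotation vector about the tool's x, y, z in rad, a list of three; "xyz": the shift along the tool's x, y, z in mm, a list of three; "fingers": the opening, from 0 (shut) to 1 (fully open). A call has 1 to 20 rows; each row is the pose to reach, as a shift and turn from the pose commanded when the call began, along the tool's axes at that moment; what a row does not reach only later rows make up. A row lasts 1/12 s, in which the tool goes at most 41.7 mm and 7.16 degrees, less where a joint would pass 70% of its speed; a pose out of reach is approached as far as the arm can. A call with a gripper value outside its range is refused whole. The fingers move at their own pace and stop on an object; "force" is the grip in N (left out, the last holds). Time passes only in rows, so rows that repeat a pose let the fingers close. It gives the time, the measured TCP pose, the force and the opening at its end, in the units of the state.
- state(): the state, without advancing time (a new reading comes with each control period).
- snapshot(name): name is "side" or "top" or "wrist"; returns (picture, depth): 480x640x3 uint8, blue, green, red; 480x640 float32, mm along the optical axis (not along the pixel's ray), 0 where there is no reading.
- camera_model(name): a dict with "fx", "fy", "cx", "cy" (pixels), "R" (3x3) and "t" (3): a world point X has camera coordinates R X + t; the wrist camera has in their place "mount" (4x4, takes a point from camera to tool coordinates, whose origin is the TCP and whose axes are the flange's). Camera axes: x right, y down, z forward; pixel columns grow to the right and rows downward; lengths in mm; the calibration is good to about 2 mm. The wrist camera is an equidistant fisheye: a pixel r from the principal point sees the ray r / f radians off the axis. A picture is of the moment at which its call begins: read the wrist's pose just before it. camera_model takes no time and is no camera call.
- sign_off(): hands the job in, once; it reports no verdict.
The state is a dict: "clock": time; "q": joint angles; "dq": joint speeds; "joint_torque": joint torques, N m; "tool_pos": TCP position; "eef_rot": TCP orientation; "contact_force": force on the tool from outside, world axes, zero at the start; "wrist_torque": the same for the moment, N m; "finger_gap": finger opening in mm.
Only numpy, scipy, OpenCV 4.12 (cv2) and the standard library are available. Lean on these libraries where they do the work, as an engineer would, in place of code of your own. Each camera call takes 0.05 s, during which the arm holds its last target. There are 200 camera calls.

TASK

The brass saxophone key cups are back from polishing and still lie among blue tumbling beads in the separator's pan. Take the stirring stick from its stand and stir the mix round with it until all six beads have dropped through the slots into the catch box, with both cups still lying in the pan; touch beads and cups with nothing but the stick. Then stand the stick back in its hole, right down, and leave the other tools and the jar where they are.

Things in the scene. Friction and masses are not known exactly. Their poses are not given: they have to be found in the camera images.
- separator: Separator fixed to the bench: clear catch box 230 x 230 x 60 mm under a 5 mm aluminium screen (top face 65 mm above the bench). On it a round orange pan wall, inner radius 100, 5 thick, rim 100 mm above the bench. Four radial slots 24 mm wide, from 17 to 100 mm off centre, lie along its own +x, -x, +y, -y; solid between. Origin: centre of underside, z up.
- screen_center (a point): Centre of the pan, on the top face of the screen, 65 mm above the bench; axes as the separator.
- stand: Dark wooden block 70 x 70 x 60 mm, fixed to the bench, with one vertical round hole in the middle of its top, 22 mm wide and 50 mm deep (its floor 10 mm above the bench), where the stirring stick stands. Origin: centre of its underside, z up.
- stick: Stirring stick, 160 mm long, about 50 g, standing upright in the stand: a plain wooden dowel of 12 mm diameter for the lower 100 mm, then a red rubber square grip 20 x 20 mm and 60 mm long up to its top. Origin: centre of its lower end; z runs up along the stick; x and y are square to the grip's faces.
- stick_tip (a point): Lower end of the stick (same point as the stick's origin).
- stick_grip (a point): Middle axis of the red grip, 130 mm above the lower end.
- bead1_center (a point): Centre of one of the six blue zirconia tumbling beads: a chunky ball 15 mm in diameter, 10 g, loose on the screen in the pan; it passes the slots.
- bead2_center (a point): Centre of one of the six blue zirconia tumbling beads: a chunky ball 15 mm in diameter, 10 g, loose on the screen in the pan; it passes the slots.
- bead3_center (a point): Centre of one of the six blue zirconia tumbling beads: a chunky ball 15 mm in diameter, 10 g, loose on the screen in the pan; it passes the slots.
- bead4_center (a point): Centre of one of the six blue zirconia tumbling beads: a chunky ball 15 mm in diameter, 10 g, loose on the screen in the pan; it passes the slots.
- bead5_center (a point): Centre of one of the six blue zirconia tumbling beads: a chunky ball 15 mm in diameter, 10 g, loose on the screen in the pan; it passes the slots.
- bead6_center (a point): Centre of one of the six blue zirconia tumbling beads: a chunky ball 15 mm in diameter, 10 g, loose on the screen in the pan; it passes the slots.
- cup1: One of the two brass saxophone key cups: a low domed disc 60 mm in diameter and 15 mm tall, about 50 g, loose on the screen, dome up; too big for the slots. Origin: centre of its underside.
- cup2: One of the two brass saxophone key cups: a low domed disc 60 mm in diameter and 15 mm tall, about 50 g, loose on the screen, dome up; too big for the slots. Origin: centre of its underside.
- jar: Bystander: small amber jar, 48 mm wide, 65 mm tall, loose, on the bench about 110 mm from the stand. Origin: centre of its underside.
- tweezers: Bystander: steel tweezers 120 mm long, 6 mm thick, loose, lying about 100 mm from the stand, on the other side from the jar. Origin: middle, on the bench; x along them.
- driver_a: Bystander: red-handled screwdriver, 170 mm long, loose, lying at the far side of the bench; x along it.
- driver_b: Bystander: black-handled screwdriver, 160 mm long, loose, lying at the far side of the bench; x along it.
- pliers: Bystander: pliers with black handles, about 160 mm long, 14 mm thick, loose, lying at the far side of the bench, to the left; x along them.
Things that resemble listed ones, but are neither listed nor needed, are in the scene too. What is shaped like the stick but green is not meant.

How it is judged (in metres and radians):
On the way, in this order (a step that is already met when the one before it is completed fails the run):
1. the stick's lower end is down inside the pan, below its rim, before all the beads have dropped (z of stick_tip in the frame of screen_center between -0.02 and 0.03 m and horizontal distance between stick_tip and screen_center below 0.1 m), for 0.1 s.
2. all six beads have dropped below the screen into the catch box (z of each of bead1_center, bead2_center, bead3_center, bead4_center, bead5_center, bead6_center in the frame of separator below 0.056 m and x of bead1_center in the frame of separator between -0.115 and 0.115 m and y of bead1_center in the frame of separator between -0.115 and 0.115 m and x of bead2_center in the frame of separator between -0.115 and 0.115 m and y of bead2_center in the frame of separator between -0.115 and 0.115 m and x of bead3_center in the frame of separator between -0.115 and 0.115 m and y of bead3_center in the frame of separator between -0.115 and 0.115 m and x of bead4_center in the frame of separator between -0.115 and 0.115 m and y of bead4_center in the frame of separator between -0.115 and 0.115 m and x of bead5_center in the frame of separator between -0.115 and 0.115 m and y of bead5_center in the frame of separator between -0.115 and 0.115 m and x of bead6_center in the frame of separator between -0.115 and 0.115 m and y of bead6_center in the frame of separator between -0.115 and 0.115 m), for 0.1 s.
At the end, for the whole second after the job is handed in: All six beads lie in the catch box (centres 4 mm or more under the screen), both cups lie in the pan (origin within 100 mm of its centre, under 30 mm above the screen), and the stick stands at rest in its hole, lower end within 10 mm of the floor, 12 mm of the axis, leaning under 0.3 rad (all of step 2 and z of cup1 in the frame of screen_center between -0.008 and 0.03 m and horizontal distance between each of cup1, cup2 and screen_center below 0.1 m and z of cup2 in the frame of screen_center between -0.008 and 0.03 m and horizontal distance between stick_tip and stand below 0.012 m and height (world z) of stick_tip below 0.02 m and angle between stick's own z axis and vertical below 0.3 rad and linear speed of stick below 0.03 m/s); the robot touches nothing.
It fails at once if the fingers or arm touch a bead or a cup (over 0.5 N) ((contact force between the fingers and bead1 above 0.5 N or contact force between the fingers and bead2 above 0.5 N or contact force between the fingers and bead3 above 0.5 N or contact force between the fingers and bead4 above 0.5 N or contact force between the fingers and bead5 above 0.5 N or contact force between the fingers and bead6 above 0.5 N or contact force between the fingers and cup1 above 0.5 N or contact force between the fingers and cup2 above 0.5 N) or (contact force between the arm and bead1 above 0.5 N or contact force between the arm and bead2 above 0.5 N or contact force between the arm and bead3 above 0.5 N or contact force between the arm and bead4 above 0.5 N or contact force between the arm and bead5 above 0.5 N or contact force between the arm and bead6 above 0.5 N or contact force between the arm and cup1 above 0.5 N or contact force between the arm and cup2 above 0.5 N)).
It fails at once if a bystander (jar, tweezers, screwdriver, pliers) is moved more than 30 mm (distance of any of jar, tweezers, driver_a, driver_b, pliers from where it was at the start of the episode above 0.03 m).
It fails at once if a cup leaves the pan (horizontal distance between any of cup1, cup2 and screen_center above 0.115 m).
It also fails if it takes over 64 s, if anything falls off the work surface, if the arm or the gripper's body presses on something with over 40 N, if the wrist force passes 120 N, or if a joint passes its speed limit or range.

## Working session

There is one attempt and no reset: what is moved stays moved. The work goes in short steps, Python scripts to look and compute and a tool call to move; the robot and the scene stay as the last step left them, time stands still between calls to the robot, and variables do not carry over. Pictures are saved under pics/ and viewed, about 8 in all and at most 12, crops included, and the job is handed in when it is done.

Besides the shell and the picture viewer there is one more tool, called after "Request:" as name(argument=value, ...), one argument or row to a line, values as JSON. jog_arm: Moves the arm, as the interface text tells. Its arguments: {"type":"object","properties":{"series":{"type":"array","items":{"type":"object","properties":{"turn":{"type":"array","items":{"type":"number"}},"xyz":{"type":"array","items":{"type":"number"}},"fingers":{"type":"number"}}}},"force":{"type":"number"}},"required":["series"]}

```bash
ls; mkdir -p pics; cat > h.py <<'E'
from cell import *
import numpy as np, cv2
def ray(c,u,v,z):
    m=camera_model(c);R=np.array(m["R"]);t=np.array(m["t"])
    C=-R.T@t; d=R.T@np.array([(u-m["cx"])/m["fx"],(v-m["cy"])/m["fy"],1])
    return C+d*(z-C[2])/d[2]
def proj(c,X):
    m=camera_model(c);p=np.array(m["R"])@np.array(X)+np.array(m["t"]);return m["fx"]*p[0]/p[2]+m["cx"],m["fy"]*p[1]/p[2]+m["cy"]
E
python3 - <<'E'
from h import *
s=state();print({k:np.round(v,3).tolist() for k,v in s.items()})
for n in("top","side"):
    p,d=snapshot(n);cv2.imwrite(f"pics/{n}0.png",p);np.save(f"pics/{n}0d.npy",d)
    print(n,{k:np.round(v,3).tolist() for k,v in camera_model(n).items()})
print({k:np.round(v,3).tolist() for k,v in camera_model("wrist").items()})
E
```

```text
pics
{'clock': 0.0, 'q': [-1.139, 0.69, -0.195, 1.566, 0.157, 0.902, -0.215], 'dq': [-0.0, -0.001, 0.001, -0.0, -0.0, 0.001, 0.001], 'joint_torque': [0.0, -53.961, -1.266, -15.855, 0.009, 0.009, -0.0], 'tool_pos': [241.914, 575.561, 230.471], 'eef_rot': [[-0.922, 0.387, -0.001], [0.387, 0.922, -0.002], [-0.0, -0.002, -1.0]], 'contact_force': [-0.234, -0.169, -0.608], 'wrist_torque': [0.014, 0.016, 0.016], 'finger_gap': 85.144}
top {'fx': 458.057, 'fy': 458.057, 'cx': 317.998, 'cy': 238.46, 'R': [[-0.012, -0.999, 0.034], [-0.985, 0.006, -0.172], [0.172, -0.036, -0.985]], 't': [-29.309, 581.657, 754.565]}
side {'fx': 439.839, 'fy': 439.839, 'cx': 317.431, 'cy': 232.637, 'R': [[0.825, -0.565, -0.021], [-0.378, -0.523, -0.764], [0.421, 0.638, -0.645]], 't': [-510.283, 292.475, 561.52]}
{'fx': 371.648, 'fy': 371.648, 'cx': 314.426, 'cy': 243.239, 'mount': [[-0.001, -0.945, -0.326, 84.255], [1.0, -0.0, -0.001, -0.179], [0.001, -0.326, 0.945, -141.697], [0.0, 0.0, 0.0, 1.0]]}
```

View pics/top0.png

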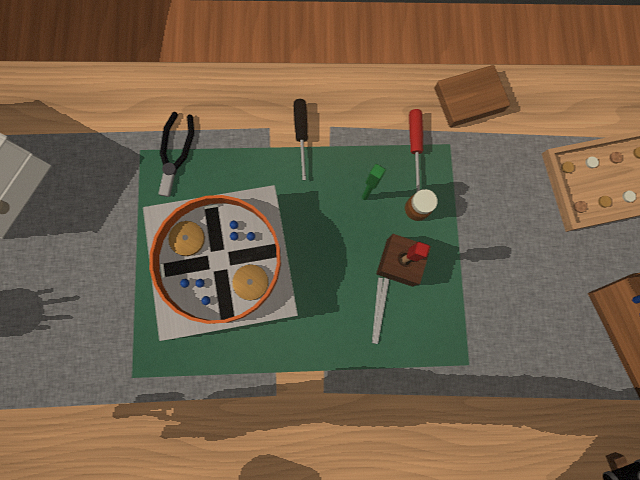

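View pics/side0.png

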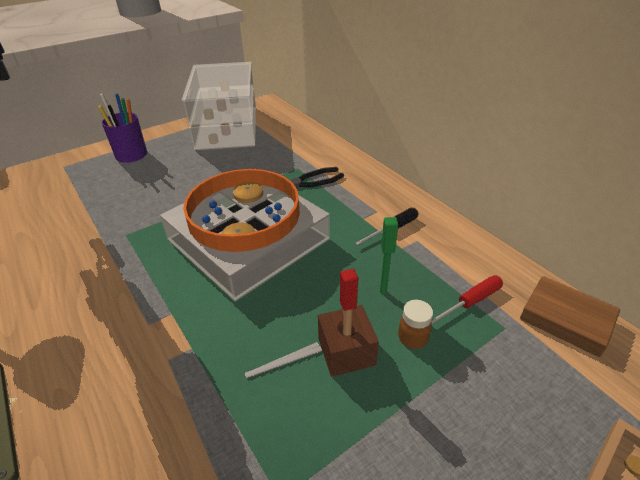

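Top view: red stick at about (415,252) in the dark block at (403,260). The green look-alike at (373,180) is not meant, nor is the red screwdriver at (416,130). The pan is at (215,260), with three beads near (240,232), three near (198,290), and cups at (187,238) and (250,282).

```bash
cat >> h.py <<'E'
def cloud(c,mask,d):
    m=camera_model(c);v,u=np.nonzero(mask&(d>0));z=d[v,u]
    P=np.c_[(u-m["cx"])/m["fx"]*z,(v-m["cy"])/m["fy"]*z,z]
    return (P-np.array(m["t"]))@np.array(m["R"])
def hsv(p): return cv2.cvtColor(p,cv2.COLOR_BGR2HSV)
def comps(c,mask,z,amin=8):
    n,_,st,ce=cv2.connectedComponentsWithStats(mask.astype(np.uint8))
    return [(st[i,4],np.round(ce[i]).tolist(),np.round(ray(c,*ce[i],z),1).tolist()) for i in range(1,n) if st[i,4]>=amin]
E
python3 - <<'E'
from h import *
np.set_printoptions(suppress=True,precision=1)
im={n:cv2.imread(f"pics/{n}0.png") for n in("top","side")};D={n:np.load(f"pics/{n}0d.npy") for n in im}
box={"top":(slice(235,290),slice(370,440)),"side":(slice(265,312),slice(330,365))}
for n in im:
    H=hsv(im[n]);red=((H[...,0]<6)|(H[...,0]>174))&(H[...,1]>170)&(H[...,2]>90)
    b=np.zeros(red.shape,bool);b[box[n]]=1
    P=cloud(n,red&b,D[n]);print(n,len(P),"z",np.percentile(P[:,2],[1,50,99]))
    for lo,hi in((110,125),(125,140),(140,155),(155,168),(168,185)):
        q=P[(P[:,2]>lo)&(P[:,2]<hi)]
        if len(q):print(lo,len(q),"min",np.percentile(q,3,0),"max",np.percentile(q,97,0))
    if n=="top":
        T=P[P[:,2]>np.percentile(P[:,2],99)-6]; r=cv2.minAreaRect(T[:,:2].astype(np.float32));print("topface",r,T.mean(0))
# stand top
H=hsv(im["top"]);b=np.zeros(H.shape[:2],bool);b[230:295,370:440]=1
P=cloud("top",b,D["top"]);q=P[(P[:,2]>54)&(P[:,2]<66)];print("stand",len(q),cv2.minAreaRect(q[:,:2].astype(np.float32)))
q=P[(P[:,2]>75)&(P[:,2]<105)];print("dowel",len(q),q.mean(0) if len(q) else 0)
# separator: orange rim
o=(H[...,0]>4)&(H[...,0]<13)&(H[...,1]>180)&(H[...,2]>120);o[:, 300:]=0;o[:180]=0
P=cloud("top",o,D["top"]);q=P[P[:,2]>95];print("rimz",np.median(q[:,2]));e=cv2.fitEllipse(q[:,:2].astype(np.float32));print(e);
print("circ",cv2.minEnclosingCircle(q[:,:2].astype(np.float32)))
blue=(H[...,0]>100)&(H[...,0]<125)&(H[...,1]>120);blue[:,300:]=0
print("beads",*comps("top",blue,72.5),sep="\n")
cup=(H[...,0]>13)&(H[...,0]<25)&(H[...,1]>110)&(H[...,2]>110);cup[:,290:]=0;cup[:205]=0;cup[315:]=0;cup[:,:160]=0
print("cups",*comps("top",cup,75,100),sep="\n")
bl=(H[...,2]<35);bl[:,282:]=0;bl[:200]=0;bl[325:]=0;bl[:,155:]=0|bl[:,155:]
print("slots",*comps("top",bl,65,100),sep="\n")
mm=cv2.resize(im["top"][185:345,140:460],None,fx=2.5,fy=2.5,interpolation=2);cv2.imwrite("pics/c0.png",mm)
E
```

```text
top 243 z [ 60.2 167.7 171.1]
110 12 min [ 535.  -181.6  115.4] max [ 552.  -174.1  124.1]
125 22 min [ 537.5 -178.4  125.7] max [ 553.5 -173.9  138.2]
140 26 min [ 538.  -178.5  140.9] max [ 553.5 -174.5  154.5]
155 75 min [ 535.  -195.8  157.9] max [ 553.4 -174.5  168. ]
168 103 min [ 534.7 -194.3  168.1] max [ 553.  -176.9  171. ]
topface ((544.13232421875, -185.63092041015625), (19.8980770111084, 19.436073303222656), 67.74525451660156) [ 544.1 -185.3  168.4]
side 650 z [114.4 151.6 171.7]
110 97 min [ 533.7 -196.3  113.7] max [ 550.2 -177.5  124.7]
125 126 min [ 533.7 -196.4  125.9] max [ 549.8 -177.   139.7]
140 135 min [ 533.6 -196.4  140.7] max [ 549.1 -176.5  154.2]
155 122 min [ 533.7 -196.3  155.2] max [ 549.8 -178.8  167.4]
168 170 min [ 535.4 -195.2  168.3] max [ 553.9 -176.3  171.8]
stand 1215 ((544.1126098632812, -185.77288818359375), (70.3310546875, 70.2290267944336), 70.7479248046875)
dowel 12 [ 541.9 -182.    81.3]
rimz 98.65410179152184
((542.6619873046875, 135.828125), (204.6360626220703, 205.5156707763672), 128.94964599609375)
circ ((542.9182739257812, 135.82473754882812), 105.41209411621094)
beads
(np.int32(49), [233.0, 224.0], [602.8, 110.4, 72.5])
(np.int32(48), [234.0, 236.0], [583.4, 109.8, 72.5])
(np.int32(48), [250.0, 236.0], [583.1, 81.2, 72.5])
(np.int32(56), [184.0, 283.0], [504.3, 190.1, 72.5])
(np.int32(52), [199.0, 283.0], [504.1, 164.9, 72.5])
(np.int32(54), [206.0, 300.0], [474.9, 154.0, 72.5])
cups
(np.int32(695), [189.0, 239.0], [577.3, 184.7, 75.0])
(np.int32(939), [250.0, 282.0], [504.2, 81.3, 75.0])
slots
(np.int32(531), [214.0, 229.0], [596.9, 144.9, 65.0])
(np.int32(472), [252.0, 254.0], [552.9, 78.4, 65.0])
(np.int32(581), [186.0, 266.0], [533.2, 190.1, 65.0])
(np.int32(579), [223.0, 294.0], [485.8, 125.9, 65.0])
```

View pics/c0.png

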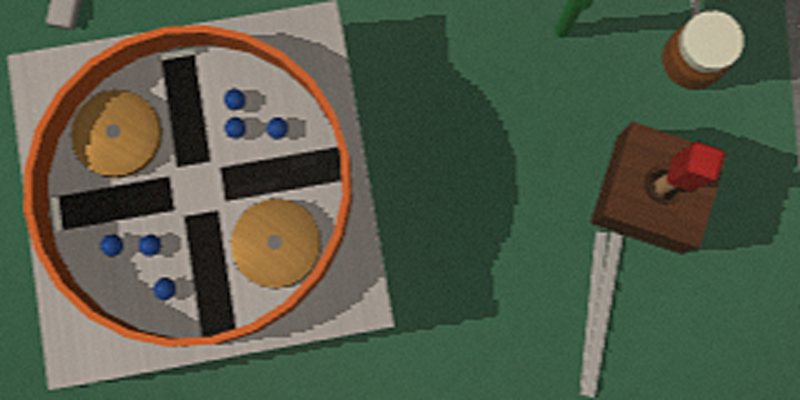

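Crop: red stick upright in the dark block. Its grip yaw (68°) already matches the jaw axis (67°). Heading above the stand.

Request:
jog_arm(
  series=[
    {"xyz": [-573, -585, 0], "fingers": 1},
    {"xyz": [-573, -585, 0]},
    {"xyz": [-573, -585, 0]},
    {"xyz": [-573, -585, 0]},
    {"xyz": [-573, -585, 0]},
    {"xyz": [-573, -585, 0]},
    {"xyz": [-573, -585, 0]},
    {"xyz": [-573, -585, 0]},
    {"xyz": [-573, -585, 0]},
    {"xyz": [-573, -585, 0]},
    {"xyz": [-573, -585, 0]},
    {"xyz": [-573, -585, 0]},
    {"xyz": [-573, -585, 0]},
    {"xyz": [-573, -585, 0]},
    {"xyz": [-573, -585, 0]},
    {"xyz": [-573, -585, 0]},
    {"xyz": [-573, -585, 0]},
    {"xyz": [-573, -585, 0]},
    {"xyz": [-573, -585, 0]},
    {"xyz": [-573, -585, 0]},
  ],
)

```text
schema error: expected keys turn, xyz, fingers
```

Request:
jog_arm(
  series=[
    {"turn": [0, 0, 0], "xyz": [-573, -585, 0], "fingers": 1},
    {"turn": [0, 0, 0], "xyz": [-573, -585, 0], "fingers": 1},
    {"turn": [0, 0, 0], "xyz": [-573, -585, 0], "fingers": 1},
    {"turn": [0, 0, 0], "xyz": [-573, -585, 0], "fingers": 1},
    {"turn": [0, 0, 0], "xyz": [-573, -585, 0], "fingers": 1},
    {"turn": [0, 0, 0], "xyz": [-573, -585, 0], "fingers": 1},
    {"turn": [0, 0, 0], "xyz": [-573, -585, 0], "fingers": 1},
    {"turn": [0, 0, 0], "xyz": [-573, -585, 0], "fingers": 1},
    {"turn": [0, 0, 0], "xyz": [-573, -585, 0], "fingers": 1},
    {"turn": [0, 0, 0], "xyz": [-573, -585, 0], "fingers": 1},
    {"turn": [0, 0, 0], "xyz": [-573, -585, 0], "fingers": 1},
    {"turn": [0, 0, 0], "xyz": [-573, -585, 0], "fingers": 1},
    {"turn": [0, 0, 0], "xyz": [-573, -585, 0], "fingers": 1},
    {"turn": [0, 0, 0], "xyz": [-573, -585, 0], "fingers": 1},
    {"turn": [0, 0, 0], "xyz": [-573, -585, 0], "fingers": 1},
    {"turn": [0, 0, 0], "xyz": [-573, -585, 0], "fingers": 1},
    {"turn": [0, 0, 0], "xyz": [-573, -585, 0], "fingers": 1},
    {"turn": [0, 0, 0], "xyz": [-573, -585, 0], "fingers": 1},
    {"turn": [0, 0, 0], "xyz": [-573, -585, 0], "fingers": 1},
    {"turn": [0, 0, 0], "xyz": [-573, -585, 0], "fingers": 1},
  ],
  force=50,
)

```text
clock: 1.77
tool_pos: [544.1, -190.5, 230.8]
eef_rot: [[-0.92, 0.392, 0.0], [0.392, 0.92, -0.002], [-0.001, -0.002, -1.0]]
contact_force: [0.9, -0.2, -0.5]
finger_gap: 85.5
```

```bash
python3 - <<'E'
from h import *
s=state();print(s["clock"],np.round(s["tool_pos"],1),np.round(s["dq"],3),np.round(s["q"],2))
p,d=snapshot("wrist");t,_=snapshot("top");s=state();print(s["clock"],np.round(s["tool_pos"],1))
cv2.imwrite("pics/m1.png",np.hstack([cv2.resize(p,(400,300)),cv2.resize(t[140:380,300:],(400,300))]))
m=camera_model("wrist");H=hsv(p);red=((H[...,0]<6)|(H[...,0]>174))&(H[...,1]>170)&(H[...,2]>90)&(d>0)
v,u=np.nonzero(red);dx=u-m["cx"];dy=v-m["cy"];r=np.hypot(dx,dy);th=r/m["fx"];z=d[v,u]
k=np.where(r>0,np.tan(th)/r,0)*z;P=np.c_[dx*k,dy*k,z,np.ones(len(z))]@np.array(m["mount"]).T
W=P[:,:3]@np.array(s["eef_rot"]).T+s["tool_pos"]
q=W[(W[:,2]>162)&(np.hypot(W[:,0]-544,W[:,1]+185)<40)];print(len(q),np.percentile(q,[2,98],axis=0),cv2.minAreaRect(q[:,:2].astype(np.float32)))
E
```

```text
1.7667 [ 544.1 -190.5  230.8] [ 0.405  0.26  -0.039 -0.584 -0.002  0.35   0.48 ] [ 0.42  0.63 -0.28  1.71  0.23  0.83  1.2 ]
1.8667 [ 544.2 -192.1  230.5]
1052 [[ 531.74791304 -196.60710754  162.91859032]
 [ 551.71168491 -176.61786685  169.83667672]] ((542.0985717773438, -186.87930297851562), (19.613683700561523, 19.792110443115234), 71.01863861083984)
```

View pics/m1.png

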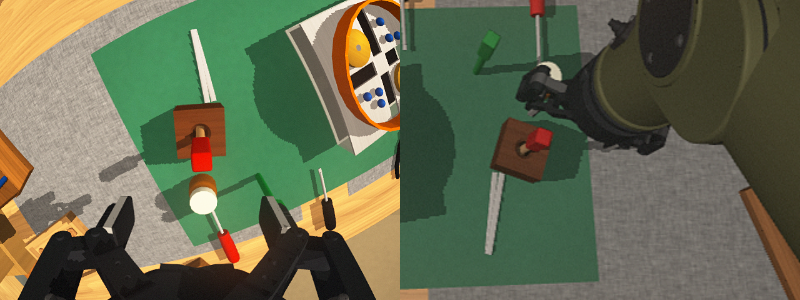

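The wrist view shows the stick centred between the open fingers, and wrist and top measurements agree within 2 mm. Letting the arm settle.

Request:
jog_arm(
  series=[
    {"turn": [0, 0, 0], "xyz": [0, 0, 0], "fingers": 1},
    {"turn": [0, 0, 0], "xyz": [0, 0, 0], "fingers": 1},
    {"turn": [0, 0, 0], "xyz": [0, 0, 0], "fingers": 1},
  ],
)

```text
clock: 2.12
tool_pos: [543.4, -182.9, 231.2]
eef_rot: [[-0.923, 0.385, -0.001], [0.385, 0.923, 0.001], [0.001, 0.001, -1.0]]
contact_force: [-1.0, -0.3, 0.7]
finger_gap: 85.1
```

Request:
jog_arm(
  series=[
    {"turn": [0, 0, 0], "xyz": [0, -1, 15], "fingers": 1},
    {"turn": [0, 0, 0], "xyz": [0, -1, 35], "fingers": 1},
    {"turn": [0, 0, 0], "xyz": [0, -1, 60], "fingers": 1},
    {"turn": [0, 0, 0], "xyz": [0, -1, 85], "fingers": 1},
    {"turn": [0, 0, 0], "xyz": [0, -1, 103], "fingers": 1},
    {"turn": [0, 0, 0], "xyz": [0, -1, 110], "fingers": 1},
    {"turn": [0, 0, 0], "xyz": [0, -1, 110], "fingers": 1},
    {"turn": [0, 0, 0], "xyz": [0, -1, 110], "fingers": 1},
    {"turn": [0, 0, 0], "xyz": [0, -1, 110], "fingers": 0},
    {"turn": [0, 0, 0], "xyz": [0, -1, 110], "fingers": 0},
    {"turn": [0, 0, 0], "xyz": [0, -1, 110], "fingers": 0},
    {"turn": [0, 0, 0], "xyz": [0, -1, 110], "fingers": 0},
    {"turn": [0, 0, 0], "xyz": [0, -1, 110], "fingers": 0},
    {"turn": [0, 0, 0], "xyz": [0, -1, 110], "fingers": 0},
    {"turn": [0, 0, 0], "xyz": [0, -1, 110], "fingers": 0},
    {"turn": [0, 0, 0], "xyz": [0, -1, 110], "fingers": 0},
  ],
  force=50,
)

```text
clock: 3.45
tool_pos: [543.6, -186.0, 121.7]
eef_rot: [[-0.922, 0.387, 0.001], [0.387, 0.922, -0.0], [-0.001, 0.0, -1.0]]
contact_force: [0.8, 0.2, 5.2]
finger_gap: 19.5
```

Grasped (gap 19.5 mm); with the tip on the hole floor, tip z = TCP z − 111.7. Working out the push waypoints.

```bash
cat >> h.py <<'E'
C=np.array([542.6,135.5]);a=np.deg2rad(9.8);U=np.array([[np.cos(a),-np.sin(a)],[np.sin(a),np.cos(a)]])
E=np.array([[-.922,.387],[.387,.922]]) # tool x,y axes (symmetric)
def tool(uv,ref): return np.round(E@(C+U@np.array(uv)-np.array(ref)),0)
E
python3 - <<'E'
from h import *
ref=[543.6,-186.]
for n,a,b in[("A b3",(47,-60.4),(14,-60.4)),("B b2",(35.8,-50),(35.8,-14)),("C b1",(55,-53),(55,-14)),("D b4",(-46,60.3),(-14,60.3)),("E b5",(-32.9,53),(-32.9,14)),("F b6",(-63.5,47),(-63.5,14))]:
    print(n,tool(a,ref),tool(b,ref))
E
```

```text
A b3 [ 53. 270.] [ 81. 253.]
B b2 [ 68. 273.] [ 88. 304.]
C b1 [ 50. 281.] [ 71. 314.]
D b4 [197. 322.] [170. 339.]
E b5 [182. 323.] [161. 290.]
F b6 [204. 301.] [186. 274.]
```

Request:
jog_arm(
  series=[
    {"turn": [0, 0, 0], "xyz": [0, 0, -10], "fingers": 0},
    {"turn": [0, 0, 0], "xyz": [0, 0, -30], "fingers": 0},
    {"turn": [0, 0, 0], "xyz": [0, 0, -55], "fingers": 0},
    {"turn": [0, 0, 0], "xyz": [0, 0, -85], "fingers": 0},
    {"turn": [0, 0, 0], "xyz": [0, 0, -115], "fingers": 0},
    {"turn": [0, 0, 0], "xyz": [0, 0, -125], "fingers": 0},
    {"turn": [0, 0, 0], "xyz": [0, 0, -125], "fingers": 0},
  ],
)

```text
clock: 4.03
tool_pos: [545.2, -186.4, 249.4]
eef_rot: [[-0.922, 0.388, 0.006], [0.388, 0.922, -0.002], [-0.006, 0.001, -1.0]]
contact_force: [-0.2, -0.0, -0.8]
finger_gap: 19.5
```

Request:
jog_arm(
  series=[
    {"turn": [0, 0, 0], "xyz": [2, 10, 0], "fingers": 0},
    {"turn": [0, 0, 0], "xyz": [7, 35, 0], "fingers": 0},
    {"turn": [0, 0, 0], "xyz": [13, 68, 0], "fingers": 0},
    {"turn": [0, 0, 0], "xyz": [20, 105, 0], "fingers": 0},
    {"turn": [0, 0, 0], "xyz": [28, 142, 0], "fingers": 0},
    {"turn": [0, 0, 0], "xyz": [35, 179, 0], "fingers": 0},
    {"turn": [0, 0, 0], "xyz": [42, 213, 0], "fingers": 0},
    {"turn": [0, 0, 0], "xyz": [47, 242, 0], "fingers": 0},
    {"turn": [0, 0, 0], "xyz": [51, 262, 0], "fingers": 0},
    {"turn": [0, 0, 0], "xyz": [53, 270, 0], "fingers": 0},
    {"turn": [0, 0, 0], "xyz": [53, 270, 0], "fingers": 0},
    {"turn": [0, 0, 0], "xyz": [53, 270, 0], "fingers": 0},
    {"turn": [0, 0, 0], "xyz": [53, 270, 10], "fingers": 0},
    {"turn": [0, 0, 0], "xyz": [53, 270, 24], "fingers": 0},
    {"turn": [0, 0, 0], "xyz": [53, 270, 38], "fingers": 0},
    {"turn": [0, 0, 0], "xyz": [53, 270, 38], "fingers": 0},
  ],
)

```text
clock: 5.37
tool_pos: [596.8, 80.2, 204.9]
eef_rot: [[-0.921, 0.39, -0.006], [0.39, 0.921, -0.003], [0.005, -0.005, -1.0]]
contact_force: [-0.9, -0.3, -0.4]
finger_gap: 19.4
```

```bash
python3 - <<'E'
from h import *
p,d=snapshot("wrist");t,_=snapshot("side");s=state();print(s["clock"],np.round(s["tool_pos"],1))
cv2.imwrite("pics/w2.png",p);cv2.imwrite("pics/m2.png",np.hstack([p[:,:][60:420,120:600],cv2.resize(t[150:330,130:350],(440,360))])[:, :920][::1])
x=cv2.imread("pics/m2.png");cv2.imwrite("pics/m2.png",cv2.resize(x,(800,int(800*x.shape[0]/x.shape[1]))))
E
```

```text
5.4667 [598.6  81.5 207.6]
```

View pics/m2.png

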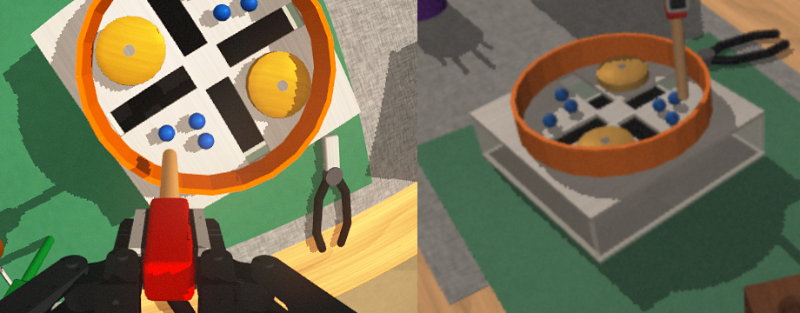

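The stick is straight, with its tip hanging in the pan beside the near bead trio; beads and cups are undisturbed. Cross-checking beads from the wrist view.

```bash
cat >> h.py <<'E'
def wray(u,v,z,s):
    m=camera_model("wrist");M=np.array(m["mount"]);x=np.array([u-m["cx"],v-m["cy"]]);r=np.hypot(*x);th=r/m["fx"]
    d=np.r_[x/r*np.sin(th),np.cos(th)];R=np.array(s["eef_rot"]);o=R@M[:3,3]+s["tool_pos"];d=R@(M[:3,:3]@d)
    return o+d*(z-o[2])/d[2]
def sep(W): return U.T@(np.array(W)[:2]-C)
def wbeads(name):
    s=state();p,d=snapshot("wrist");cv2.imwrite(f"pics/{name}.png",p);H=hsv(p)
    print(s["clock"],"tcp",np.round(s["tool_pos"],1),"sep",np.round(sep(s["tool_pos"]),1))
    for nm,m,z,lo,hi in(("bead",(H[...,0]>100)&(H[...,0]<125)&(H[...,1]>120)&(H[...,2]>60),72.5,60,3000),("cup",(H[...,0]>15)&(H[...,0]<30)&(H[...,1]>140)&(H[...,2]>110),73,1200,20000)):
        n,_,st,ce=cv2.connectedComponentsWithStats(cv2.morphologyEx(m.astype(np.uint8),cv2.MORPH_OPEN,np.ones((3,3))))
        for i in range(1,n):
            if lo<=st[i,4]<=hi:
                q=sep(wray(*ce[i],z,s))
                if np.hypot(*q)<110: print(nm,st[i,4],ce[i].round(),"uv",q.round(1))
E
python3 -c "
from h import *
wbeads('w3')"
```

```text
5.4667 tcp [598.6  81.5 207.6] sep [ 46.  -62.8]
bead 292 [343.  42.] uv [-64.3  31.6]
bead 277 [402.  61.] uv [-29.5  61.8]
bead 291 [371.  72.] uv [-33.9  37.2]
bead 264 [343. 196.] uv [ 34.4 -30.6]
bead 266 [308. 210.] uv [ 29.6 -58.7]
bead 249 [353. 219.] uv [ 54.1 -33.1]
cup 1588 [232.  98.] uv [-73.2 -59. ]
cup 1338 [473.  88.] uv [ 14.2 101.6]
cup 4784 [267. 116.] uv [-47.4 -45.2]
cup 4288 [436. 154.] uv [44.2 48.1]
```

Views agree within 2 mm. Pushing bead 3 into the −v slot.

Request:
jog_arm(
  series=[
    {"turn": [0, 0, 0], "xyz": [0, 0, 8], "fingers": 0},
    {"turn": [0, 0, 0], "xyz": [0, 0, 18], "fingers": 0},
    {"turn": [0, 0, 0], "xyz": [0, 0, 26], "fingers": 0},
    {"turn": [0, 0, 0], "xyz": [0, 0, 28], "fingers": 0},
    {"turn": [0, 0, 0], "xyz": [0, 0, 28], "fingers": 0},
    {"turn": [0, 0, 0], "xyz": [3, -2, 28], "fingers": 0},
    {"turn": [0, 0, 0], "xyz": [6, -4, 28], "fingers": 0},
    {"turn": [0, 0, 0], "xyz": [10, -6, 28], "fingers": 0},
    {"turn": [0, 0, 0], "xyz": [14, -8, 28], "fingers": 0},
    {"turn": [0, 0, 0], "xyz": [18, -11, 28], "fingers": 0},
    {"turn": [0, 0, 0], "xyz": [22, -13, 28], "fingers": 0},
    {"turn": [0, 0, 0], "xyz": [26, -15, 28], "fingers": 0},
    {"turn": [0, 0, 0], "xyz": [28, -17, 28], "fingers": 0},
    {"turn": [0, 0, 0], "xyz": [28, -17, 28], "fingers": 0},
    {"turn": [0, 0, 0], "xyz": [28, -17, 28], "fingers": 0},
  ],
)

```text
clock: 6.77
tool_pos: [566.7, 78.6, 180.4]
eef_rot: [[-0.922, 0.387, 0.0], [0.387, 0.922, 0.0], [-0.0, 0.0, -1.0]]
contact_force: [-0.0, 0.5, 0.3]
finger_gap: 19.6
```

```bash
python3 -c "
from h import *
wbeads('w4')"
```

```text
6.7667 tcp [566.7  78.6 180.4] sep [ 14.1 -60.2]
bead 355 [368.  75.] uv [-64.4  31.6]
bead 333 [432.  98.] uv [-29.6  61.8]
bead 350 [399. 109.] uv [-34.   37.1]
bead 289 [366. 242.] uv [ 34.5 -30.4]
bead 249 [376. 266.] uv [ 54.4 -32.7]
cup 5333 [374. 139.] uv [-25.5  11.9]
cup 5827 [284. 156.] uv [-47.7 -45.1]
cup 4645 [463. 197.] uv [43.5 47.9]
```

Bead 3 dropped. Next beads 2 and 1.

Request:
jog_arm(
  series=[
    {"turn": [0, 0, 0], "xyz": [-4, 7, 0], "fingers": 0},
    {"turn": [0, 0, 0], "xyz": [-9, 14, 0], "fingers": 0},
    {"turn": [0, 0, 0], "xyz": [-12, 20, 0], "fingers": 0},
    {"turn": [0, 0, 0], "xyz": [-12, 20, 0], "fingers": 0},
    {"turn": [0, 0, 0], "xyz": [-10, 23, 0], "fingers": 0},
    {"turn": [0, 0, 0], "xyz": [-8, 26, 0], "fingers": 0},
    {"turn": [0, 0, 0], "xyz": [-5, 31, 0], "fingers": 0},
    {"turn": [0, 0, 0], "xyz": [-2, 36, 0], "fingers": 0},
    {"turn": [0, 0, 0], "xyz": [1, 41, 0], "fingers": 0},
    {"turn": [0, 0, 0], "xyz": [4, 46, 0], "fingers": 0},
    {"turn": [0, 0, 0], "xyz": [7, 50, 0], "fingers": 0},
    {"turn": [0, 0, 0], "xyz": [7, 50, 0], "fingers": 0},
    {"turn": [0, 0, 0], "xyz": [2, 42, 0], "fingers": 0},
    {"turn": [0, 0, 0], "xyz": [-6, 30, 0], "fingers": 0},
    {"turn": [0, 0, 0], "xyz": [-13, 19, 0], "fingers": 0},
    {"turn": [0, 0, 0], "xyz": [-20, 21, 0], "fingers": 0},
    {"turn": [0, 0, 0], "xyz": [-28, 25, 0], "fingers": 0},
    {"turn": [0, 0, 0], "xyz": [-31, 28, 0], "fingers": 0},
    {"turn": [0, 0, 0], "xyz": [-31, 28, 0], "fingers": 0},
  ],
)

```text
clock: 8.4
tool_pos: [607.4, 92.8, 180.3]
eef_rot: [[-0.922, 0.388, 0.001], [0.388, 0.922, 0.001], [-0.001, 0.002, -1.0]]
contact_force: [0.4, 0.8, -0.3]
finger_gap: 19.4
```

```bash
python3 -c "
from h import *
wbeads('w5')"
```

```text
8.4 tcp [607.4  92.8 180.3] sep [ 56.6 -53.1]
bead 359 [324.  28.] uv [-64.3  31.6]
bead 347 [391.  48.] uv [-29.6  61.8]
bead 359 [356.  60.] uv [-33.9  37.1]
bead 64 [270. 155.] uv [-10.7 -45.7]
bead 150 [369. 158.] uv [26.4  9.3]
bead 304 [337. 223.] uv [ 54.  -33.1]
cup 1537 [480. 104.] uv [33.8 98.5]
cup 5794 [241. 110.] uv [-47.1 -44.8]
cup 5362 [429. 151.] uv [44.1 47.9]
```

Request:
jog_arm(
  series=[
    {"turn": [0, 0, 0], "xyz": [2, 2, 0], "fingers": 0},
    {"turn": [0, 0, 0], "xyz": [4, 5, 0], "fingers": 0},
    {"turn": [0, 0, 0], "xyz": [6, 9, 0], "fingers": 0},
    {"turn": [0, 0, 0], "xyz": [9, 14, 0], "fingers": 0},
    {"turn": [0, 0, 0], "xyz": [12, 19, 0], "fingers": 0},
    {"turn": [0, 0, 0], "xyz": [15, 24, 0], "fingers": 0},
    {"turn": [0, 0, 0], "xyz": [18, 29, 0], "fingers": 0},
    {"turn": [0, 0, 0], "xyz": [21, 33, 0], "fingers": 0},
    {"turn": [0, 0, 0], "xyz": [21, 33, 0], "fingers": 0},
    {"turn": [0, 0, 0], "xyz": [21, 33, 0], "fingers": 0},
    {"turn": [0, 0, 0], "xyz": [21, 33, -10], "fingers": 0},
    {"turn": [0, 0, 0], "xyz": [21, 33, -25], "fingers": 0},
    {"turn": [0, 0, 0], "xyz": [21, 33, -33], "fingers": 0},
    {"turn": [0, 0, 0], "xyz": [21, 33, -33], "fingers": 0},
  ],
)

```text
clock: 9.62
tool_pos: [601.2, 131.0, 215.8]
eef_rot: [[-0.922, 0.388, 0.005], [0.388, 0.922, 0.001], [-0.004, 0.003, -1.0]]
contact_force: [1.1, -0.4, -0.1]
finger_gap: 19.5
```

```bash
python3 -c "
from h import *
wbeads('w6')
p=cv2.imread('pics/w6.png');s,_=snapshot('side')
cv2.imwrite('pics/m6.png',np.hstack([p[0:360,120:560],cv2.resize(s[150:330,150:330],(360,360))]))"
```

```text
9.6167 tcp [601.2 131.  215.8] sep [ 57.  -14.4]
bead 269 [279.  64.] uv [-64.3  31.7]
bead 280 [338.  81.] uv [-29.6  61.9]
bead 280 [307.  93.] uv [-34.   37.2]
cup 4263 [210. 139.] uv [-47.2 -44.1]
cup 4317 [375. 171.] uv [44.6 48.9]
```

View pics/m6.png

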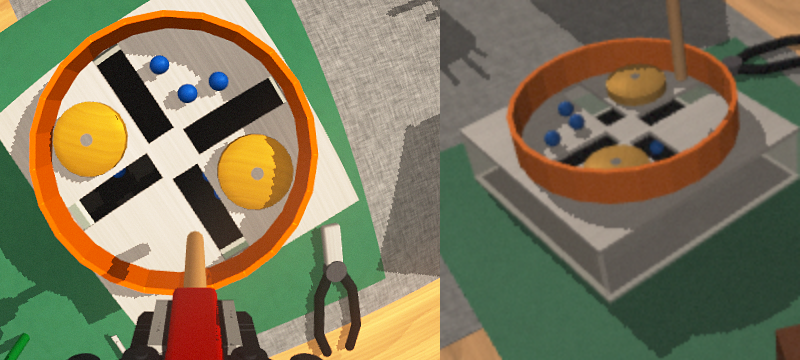

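Left: three beads gone from the near quadrant, two glimpsed through the slots; three remain at the far side, cups in place. Crossing over to bead 4.

Request:
jog_arm(
  series=[
    {"turn": [0, 0, 0], "xyz": [10, 1, 0], "fingers": 0},
    {"turn": [0, 0, 0], "xyz": [30, 2, 0], "fingers": 0},
    {"turn": [0, 0, 0], "xyz": [55, 4, 0], "fingers": 0},
    {"turn": [0, 0, 0], "xyz": [80, 5, 0], "fingers": 0},
    {"turn": [0, 0, 0], "xyz": [102, 7, 0], "fingers": 0},
    {"turn": [0, 0, 0], "xyz": [118, 8, 0], "fingers": 0},
    {"turn": [0, 0, 0], "xyz": [126, 9, 0], "fingers": 0},
    {"turn": [0, 0, 0], "xyz": [126, 9, 0], "fingers": 0},
    {"turn": [0, 0, 0], "xyz": [126, 9, 0], "fingers": 0},
    {"turn": [0, 0, 0], "xyz": [126, 9, 0], "fingers": 0},
  ],
)

```text
clock: 10.55
tool_pos: [488.0, 187.4, 213.2]
eef_rot: [[-0.921, 0.389, 0.001], [0.389, 0.921, -0.0], [-0.001, 0.0, -1.0]]
contact_force: [-0.4, -0.6, -0.1]
finger_gap: 19.3
```

```bash
python3 -c "
from h import *
wbeads('w7')"
```

```text
10.55 tcp [488.  187.4 213.2] sep [-45.   60.4]
bead 247 [271. 226.] uv [-64.7  31.8]
bead 168 [329. 242.] uv [-28.9  63.2]
bead 223 [298. 253.] uv [-34.5  37.2]
cup 3220 [212. 287.] uv [-49. -43.]
cup 1330 [371. 306.] uv [40.9 63.1]
```

Request:
jog_arm(
  series=[
    {"turn": [0, 0, 0], "xyz": [1, 0, 8], "fingers": 0},
    {"turn": [0, 0, 0], "xyz": [1, 0, 20], "fingers": 0},
    {"turn": [0, 0, 0], "xyz": [1, 0, 30], "fingers": 0},
    {"turn": [0, 0, 0], "xyz": [1, 0, 33], "fingers": 0},
    {"turn": [0, 0, 0], "xyz": [1, 0, 33], "fingers": 0},
    {"turn": [0, 0, 0], "xyz": [-2, 2, 33], "fingers": 0},
    {"turn": [0, 0, 0], "xyz": [-5, 4, 33], "fingers": 0},
    {"turn": [0, 0, 0], "xyz": [-9, 6, 33], "fingers": 0},
    {"turn": [0, 0, 0], "xyz": [-13, 8, 33], "fingers": 0},
    {"turn": [0, 0, 0], "xyz": [-17, 11, 33], "fingers": 0},
    {"turn": [0, 0, 0], "xyz": [-21, 14, 33], "fingers": 0},
    {"turn": [0, 0, 0], "xyz": [-25, 16, 33], "fingers": 0},
    {"turn": [0, 0, 0], "xyz": [-27, 17, 33], "fingers": 0},
    {"turn": [0, 0, 0], "xyz": [-27, 17, 33], "fingers": 0},
    {"turn": [0, 0, 0], "xyz": [-27, 17, 33], "fingers": 0},
  ],
)

```text
clock: 11.85
tool_pos: [518.3, 193.3, 180.2]
eef_rot: [[-0.922, 0.387, -0.0], [0.387, 0.922, -0.0], [0.0, -0.0, -1.0]]
contact_force: [-0.3, 0.8, 0.4]
finger_gap: 19.3
```

```bash
python3 -c "
from h import *
wbeads('w8')"
```

```text
11.85 tcp [518.3 193.3 180.2] sep [-14.1  61.1]
bead 325 [241. 205.] uv [-64.5  31.8]
bead 314 [272. 236.] uv [-34.2  37.5]
bead 181 [332. 243.] uv [-6.9 70.3]
cup 4059 [178. 274.] uv [-48.7 -42. ]
cup 1393 [357. 294.] uv [38.2 65. ]
```

Request:
jog_arm(
  series=[
    {"turn": [0, 0, 0], "xyz": [4, -5, 0], "fingers": 0},
    {"turn": [0, 0, 0], "xyz": [9, -11, 0], "fingers": 0},
    {"turn": [0, 0, 0], "xyz": [13, -16, 0], "fingers": 0},
    {"turn": [0, 0, 0], "xyz": [13, -16, 0], "fingers": 0},
    {"turn": [0, 0, 0], "xyz": [11, -19, 0], "fingers": 0},
    {"turn": [0, 0, 0], "xyz": [8, -23, 0], "fingers": 0},
    {"turn": [0, 0, 0], "xyz": [5, -28, 0], "fingers": 0},
    {"turn": [0, 0, 0], "xyz": [2, -33, 0], "fingers": 0},
    {"turn": [0, 0, 0], "xyz": [-1, -38, 0], "fingers": 0},
    {"turn": [0, 0, 0], "xyz": [-4, -43, 0], "fingers": 0},
    {"turn": [0, 0, 0], "xyz": [-7, -47, 0], "fingers": 0},
    {"turn": [0, 0, 0], "xyz": [-9, -50, 0], "fingers": 0},
    {"turn": [0, 0, 0], "xyz": [-9, -50, 0], "fingers": 0},
    {"turn": [0, 0, 0], "xyz": [-4, -42, 0], "fingers": 0},
    {"turn": [0, 0, 0], "xyz": [4, -30, 0], "fingers": 0},
    {"turn": [0, 0, 0], "xyz": [13, -18, 0], "fingers": 0},
    {"turn": [0, 0, 0], "xyz": [22, -25, 0], "fingers": 0},
    {"turn": [0, 0, 0], "xyz": [31, -34, 0], "fingers": 0},
    {"turn": [0, 0, 0], "xyz": [35, -38, 0], "fingers": 0},
    {"turn": [0, 0, 0], "xyz": [35, -38, 0], "fingers": 0},
  ],
)

```text
clock: 13.57
tool_pos: [469.8, 172.2, 180.3]
eef_rot: [[-0.922, 0.386, -0.001], [0.386, 0.922, -0.0], [0.001, -0.001, -1.0]]
contact_force: [0.4, 0.7, -0.9]
finger_gap: 19.4
```

```bash
python3 -c "
from h import *
wbeads('w9')"
```

```text
13.5667 tcp [469.8 172.2 180.3] sep [-65.5  48.5]
bead 285 [296. 254.] uv [-64.8  31.5]
bead 181 [279. 283.] uv [-52.3   8.4]
cup 3505 [227. 317.] uv [-50.2 -43.7]
cup 1595 [398. 337.] uv [39.5 61.2]
```

Request:
jog_arm(
  series=[
    {"turn": [0, 0, 0], "xyz": [-2, -2, 0], "fingers": 0},
    {"turn": [0, 0, 0], "xyz": [-4, -5, 0], "fingers": 0},
    {"turn": [0, 0, 0], "xyz": [-6, -9, 0], "fingers": 0},
    {"turn": [0, 0, 0], "xyz": [-9, -14, 0], "fingers": 0},
    {"turn": [0, 0, 0], "xyz": [-12, -19, 0], "fingers": 0},
    {"turn": [0, 0, 0], "xyz": [-15, -24, 0], "fingers": 0},
    {"turn": [0, 0, 0], "xyz": [-18, -29, 0], "fingers": 0},
    {"turn": [0, 0, 0], "xyz": [-18, -29, 0], "fingers": 0},
    {"turn": [0, 0, 0], "xyz": [-18, -29, -10], "fingers": 0},
    {"turn": [0, 0, 0], "xyz": [-18, -29, -30], "fingers": 0},
    {"turn": [0, 0, 0], "xyz": [-18, -29, -55], "fingers": 0},
    {"turn": [0, 0, 0], "xyz": [-25, -29, -67], "fingers": 0},
    {"turn": [0, 0, 0], "xyz": [-45, -29, -67], "fingers": 0},
    {"turn": [0, 0, 0], "xyz": [-75, -29, -67], "fingers": 0},
    {"turn": [0, 0, 0], "xyz": [-100, -29, -67], "fingers": 0},
    {"turn": [0, 0, 0], "xyz": [-115, -29, -67], "fingers": 0},
    {"turn": [0, 0, 0], "xyz": [-115, -29, -67], "fingers": 0},
    {"turn": [0, 0, 0], "xyz": [-115, -29, -67], "fingers": 0},
  ],
)

```text
clock: 15.12
tool_pos: [566.1, 100.3, 246.9]
eef_rot: [[-0.921, 0.388, -0.001], [0.388, 0.921, 0.0], [0.001, -0.0, -1.0]]
contact_force: [0.3, 0.7, -0.4]
finger_gap: 19.7
```

```bash
python3 -c "
from h import *
wbeads('w10')
p=cv2.imread('pics/w10.png');s,_=snapshot('side')
cv2.imwrite('pics/m10.png',np.hstack([p[30:390,60:500],cv2.resize(s[150:330,150:330],(360,360))]))"
```

```text
15.1167 tcp [566.1 100.3 246.9] sep [ 17.1 -38.7]
bead 75 [295. 118.] uv [-64.9  -6.2]
bead 138 [396. 147.] uv [ 1.5 53. ]
bead 75 [314. 146.] uv [-35.4  -6.2]
cup 3602 [268. 159.] uv [-47.8 -45. ]
cup 3242 [415. 191.] uv [44.1 48.4]
```

View pics/m10.png

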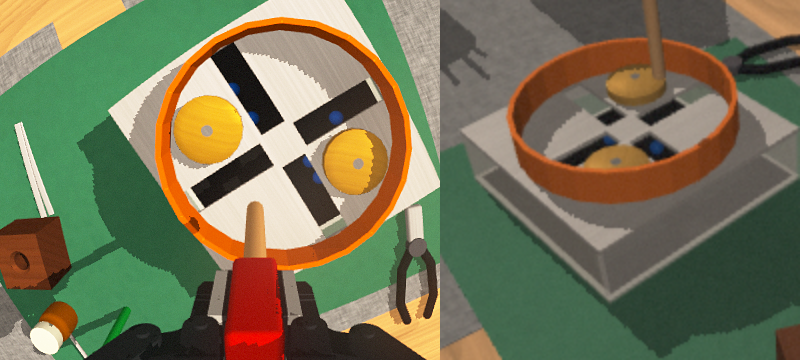

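All six beads are off the screen; the darker blue spots are seen down through the slots. Cups in place. Returning by exactly the summed commanded shift (−90, −273).

Request:
jog_arm(
  series=[
    {"turn": [0, 0, 0], "xyz": [-3, -10, 0], "fingers": 0},
    {"turn": [0, 0, 0], "xyz": [-12, -36, 0], "fingers": 0},
    {"turn": [0, 0, 0], "xyz": [-23, -70, 0], "fingers": 0},
    {"turn": [0, 0, 0], "xyz": [-35, -107, 0], "fingers": 0},
    {"turn": [0, 0, 0], "xyz": [-47, -144, 0], "fingers": 0},
    {"turn": [0, 0, 0], "xyz": [-60, -181, 0], "fingers": 0},
    {"turn": [0, 0, 0], "xyz": [-71, -215, 0], "fingers": 0},
    {"turn": [0, 0, 0], "xyz": [-81, -245, 0], "fingers": 0},
    {"turn": [0, 0, 0], "xyz": [-88, -266, 0], "fingers": 0},
    {"turn": [0, 0, 0], "xyz": [-90, -273, 0], "fingers": 0},
    {"turn": [0, 0, 0], "xyz": [-90, -273, 0], "fingers": 0},
    {"turn": [0, 0, 0], "xyz": [-90, -273, 0], "fingers": 0},
    {"turn": [0, 0, 0], "xyz": [-90, -273, 0], "fingers": 0},
    {"turn": [0, 0, 0], "xyz": [-90, -273, 0], "fingers": 0},
    {"turn": [0, 0, 0], "xyz": [-90, -273, 0], "fingers": 0},
    {"turn": [0, 0, 0], "xyz": [-90, -273, 0], "fingers": 0},
    {"turn": [0, 0, 0], "xyz": [-90, -273, 50], "fingers": 0},
  ],
)

```text
clock: 16.63
tool_pos: [549.7, -186.4, 211.9]
eef_rot: [[-0.922, 0.387, 0.016], [0.387, 0.922, -0.004], [-0.016, 0.003, -1.0]]
contact_force: [2.2, -0.9, -0.7]
finger_gap: 19.6
```

```bash
python3 - <<'E'
from h import *
s=state();p,d=snapshot("side");t,dt=snapshot("top");print(s["clock"],np.round(s["tool_pos"],1))
H=hsv(t);b=(H[...,0]>100)&(H[...,0]<128)&(H[...,1]>120)&(H[...,2]>25);b[:,:155]=0;b[:,290:]=0;b[:190]=0;b[330:]=0
n,L,st,ce=cv2.connectedComponentsWithStats(b.astype(np.uint8))
for i in range(1,n):
    if st[i,4]>4:
        P=cloud("top",L==i,dt);print(st[i,4],ce[i].round(),np.median(P,0).round(1) if len(P) else None)
cv2.imwrite("pics/m11.png",np.hstack([cv2.resize(p[230:400,280:440],(400,425)),cv2.resize(t[185:345,140:300],(400,425),interpolation=2)]))
E
```

```text
16.6333 [ 549.7 -186.4  211.9]
45 [212. 234.] [596.6 157.8  16.6]
48 [213. 245.] [577.3 154.5  17. ]
54 [190. 262.] [545.3 196.2  16.2]
```

View pics/m11.png

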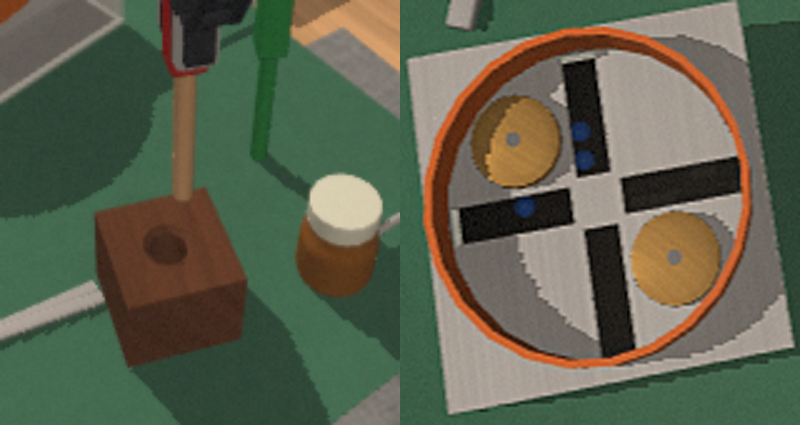

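Screen clear: the visible beads are on the box floor (z≈16), and both cups are in. The stick hangs straight above the hole. Settling first.

Request:
jog_arm(
  series=[
    {"turn": [0, 0, 0], "xyz": [0, 0, 0], "fingers": 0},
    {"turn": [0, 0, 0], "xyz": [0, 0, 0], "fingers": 0},
    {"turn": [0, 0, 0], "xyz": [0, 0, 0], "fingers": 0},
    {"turn": [0, 0, 0], "xyz": [0, 0, 0], "fingers": 0},
    {"turn": [0, 0, 0], "xyz": [0, 0, 0], "fingers": 0},
  ],
)

```text
clock: 17.15
tool_pos: [544.0, -186.1, 206.7]
eef_rot: [[-0.922, 0.387, 0.002], [0.387, 0.922, -0.0], [-0.002, 0.0, -1.0]]
contact_force: [0.2, 0.5, 0.1]
finger_gap: 19.6
```

Request:
jog_arm(
  series=[
    {"turn": [0, 0, 0], "xyz": [0, 0, 4], "fingers": 0},
    {"turn": [0, 0, 0], "xyz": [0, 0, 10], "fingers": 0},
    {"turn": [0, 0, 0], "xyz": [0, 0, 17], "fingers": 0},
    {"turn": [0, 0, 0], "xyz": [0, 0, 24], "fingers": 0},
    {"turn": [0, 0, 0], "xyz": [0, 0, 31], "fingers": 0},
    {"turn": [0, 0, 0], "xyz": [0, 0, 38], "fingers": 0},
    {"turn": [0, 0, 0], "xyz": [0, 0, 45], "fingers": 0},
    {"turn": [0, 0, 0], "xyz": [0, 0, 52], "fingers": 0},
    {"turn": [0, 0, 0], "xyz": [0, 0, 59], "fingers": 0},
    {"turn": [0, 0, 0], "xyz": [0, 0, 66], "fingers": 0},
    {"turn": [0, 0, 0], "xyz": [0, 0, 73], "fingers": 0},
    {"turn": [0, 0, 0], "xyz": [0, 0, 79], "fingers": 0},
    {"turn": [0, 0, 0], "xyz": [0, 0, 83], "fingers": 0},
    {"turn": [0, 0, 0], "xyz": [0, 0, 83], "fingers": 0},
    {"turn": [0, 0, 0], "xyz": [0, 0, 83], "fingers": 0},
    {"turn": [0, 0, 0], "xyz": [0, 0, 83], "fingers": 0},
  ],
)

```text
clock: 18.48
tool_pos: [543.4, -186.0, 122.6]
eef_rot: [[-0.922, 0.387, 0.0], [0.387, 0.922, 0.0], [-0.0, 0.0, -1.0]]
contact_force: [-0.2, 0.0, -0.6]
finger_gap: 19.7
```

The tip is about 1 mm above the floor with no force. Release, then rise straight up.

Request:
jog_arm(
  series=[
    {"turn": [0, 0, 0], "xyz": [0, 0, 0], "fingers": 0.4},
    {"turn": [0, 0, 0], "xyz": [0, 0, 0], "fingers": 0.7},
    {"turn": [0, 0, 0], "xyz": [0, 0, 0], "fingers": 1},
    {"turn": [0, 0, 0], "xyz": [0, 0, 0], "fingers": 1},
    {"turn": [0, 0, 0], "xyz": [0, 0, 0], "fingers": 1},
    {"turn": [0, 0, 0], "xyz": [0, 0, 0], "fingers": 1},
    {"turn": [0, 0, 0], "xyz": [0, 0, 0], "fingers": 1},
    {"turn": [0, 0, 0], "xyz": [0, 0, -10], "fingers": 1},
    {"turn": [0, 0, 0], "xyz": [0, 0, -30], "fingers": 1},
    {"turn": [0, 0, 0], "xyz": [0, 0, -55], "fingers": 1},
    {"turn": [0, 0, 0], "xyz": [0, 0, -80], "fingers": 1},
    {"turn": [0, 0, 0], "xyz": [0, 0, -110], "fingers": 1},
    {"turn": [0, 0, 0], "xyz": [0, 0, -140], "fingers": 1},
    {"turn": [0, 0, 0], "xyz": [0, 0, -150], "fingers": 1},
    {"turn": [0, 0, 0], "xyz": [0, 0, -150], "fingers": 1},
    {"turn": [0, 0, 0], "xyz": [0, 0, -150], "fingers": 1},
    {"turn": [0, 0, 0], "xyz": [0, 0, -150], "fingers": 1},
    {"turn": [0, 0, 0], "xyz": [0, 0, -150], "fingers": 1},
    {"turn": [0, 0, 0], "xyz": [0, 0, -150], "fingers": 1},
  ],
)

```text
clock: 20.07
tool_pos: [542.5, -185.8, 271.1]
eef_rot: [[-0.922, 0.387, -0.003], [0.387, 0.922, 0.001], [0.003, -0.0, -1.0]]
contact_force: [-0.3, -0.2, 0.1]
finger_gap: 85.2
```

```bash
python3 - <<'E'
from h import *
s=state();p,d=snapshot("side");t,dt=snapshot("top");print(s["clock"],np.round(s["tool_pos"],1),np.abs(s["dq"]).max())
H=hsv(p);red=((H[...,0]<6)|(H[...,0]>174))&(H[...,1]>170)&(H[...,2]>90)
b=np.zeros(red.shape,bool);b[240:312,320:375]=1;P=cloud("side",red&b,d);P=P[P[:,2]<185]
print("top z",np.percentile(P[:,2],99),P[P[:,2]>166].mean(0).round(1),P[P[:,2]<125].mean(0).round(1))
cv2.imwrite("pics/m12.png",np.hstack([cv2.resize(p[160:400,150:470],(440,330)),cv2.resize(t[185:345,140:300],(330,330),interpolation=2)]))
E
```

```text
20.0667 [ 542.5 -185.8  271.1] 0.007180817400679924
top z 171.8008320061358 [ 543.5 -186.9  169.9] [ 540.5 -192.2  119. ]
```

View pics/m12.png

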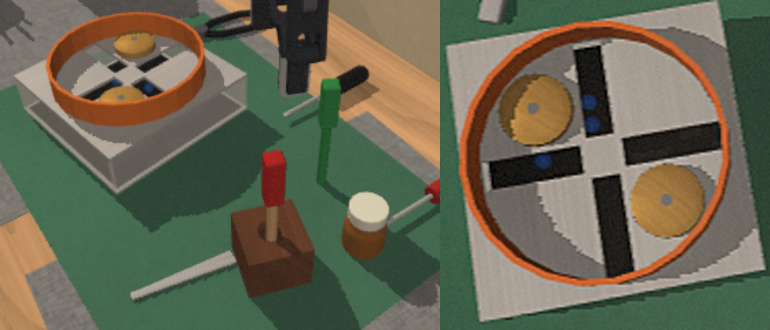

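The stick stands upright and right down (top z ≈ 171, same as at the start), the screen is clear, cups and bystanders are in place, and the gripper is clear. Handing in.

```bash
python3 -c "
from cell import *
print(sign_off())"
```

```text
the job is handed in; nothing more can be done
None
```

I pushed all six beads one by one into the slots with the stick tip. Then I stood the stick back in its hole and handed the job in at about 20 s on the robot's clock.

**Beads:** the last top view shows no beads on the screen. Three of the six are visible on the catch-box floor at z ≈ 16 mm. The other three are hidden under the solid parts of the screen, so I inferred they dropped from their absence above; I did not see them directly in that view.

**Cups:** both are still in the pan.

**Stick:** its top is at z ≈ 171 mm, the same as at the start, so it is right down, upright and within about 2 mm of the hole axis.

**Bystanders and gripper:** the jar and tweezers look unmoved in the last pictures. The screwdrivers and pliers are only partly in those views and nothing came near them; I did not measure any of their positions. The gripper is clear of everything. None of the final checks failed or disagreed.

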